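# Fit the clamp lever on its keyed shaft

## Robot

A 7-joint arm with a two-finger parallel gripper is mounted at the origin on the work surface. World frame = base frame: x ahead of the robot, y to its left, z up, the work surface at z = 0. Lengths are in m, angles in rad, forces in N, time in s.
With the tool pointing down it reaches from about 0.4 to 0.85 m from the base axis. Payload 10.4 kg.
Tool frame: the origin (TCP) lies midway between the tips of the shut fingers; the grasp point (between the pads) lies 19 mm behind it; z points along the fingers, y is the line along which they close (so a half turn about z gives the same grasp; the last joint's range is limited). The gripper opens to 85 mm and grips with 20 to 120 N. Pads are 22 mm wide; open, the fingers measure 114 mm over their backs; the gripper's body (76 mm by 85 mm) begins 54 mm behind the grasp point. The pads swing forward as they close: fully open they stand 13 mm farther back than shut.
Start: joints at [-1.249, 0.332, -0.065, 1.46, 0.022, 1.35, -0.088], TCP at [0.211, 0.588, 0.231] pointing down, gripper open.
Joint ranges: [-2.6, 2.6], [-0.5, 2.12], [-1.47, 1.34], [0.16, 2.42], [-1.27, 4.41], [0.06, 2.06], [-2.6, 2.6]. Speed limits (rad/s): [2.22, 2.22, 2.79, 2.79, 3.14, 3.14, 3.14].

## Interface

Orientations are given as a unit quaternion [x, y, z, w].
In Python, from workcell import get_obs, camera, camera_params, hand_in gives the robot as it stands.
- The arm moves only by the tool carry_out, never from a script. Its argument "commands" is a list that holds one entry, the list of rows, each a list of 6 numbers: the shift along the tool's x, y, z in units of 40 mm (1.0 is 40 mm), then the turn, a rotation vector about the tool's x, y, z in units of 6 degrees (1.0 is 6 degrees). In form: [[[x, y, z, ax, ay, az], ...]]. A call has 1 to 20 rows; each row shifts and turns the commanded pose from where the row before left it, along the tool's axes as they then stand; what a row does not reach is not made up. A row lasts 1/12 s, in which the tool goes at most 41.7 mm and 7.16 degrees, less where a joint would pass 70% of its speed; a pose out of reach is approached as far as the arm can. A call is refused whole if a number of a shift passes 1 or a number of a turn 1, either way. A call with a gripper value outside its range is refused whole. "hand" is the closure, from -1 (fully open) to 1 (shut), set as the call begins (left out, the last holds). The fingers move at their own pace and stop on an object; "force" is the grip in N (left out, the last holds). Time passes only in rows, so rows that do not move let the fingers close. It gives the time, the measured TCP pose, the force, the opening and the grip force at its end, in the units of the state.
- get_obs(): the state, without advancing time (a new reading comes with each control period).
- camera(name): name is "side" or "top" or "wrist"; returns the picture (420x560x3 uint8, red, green, blue); there is no depth.
- camera_params(name): a dict with "mtx" (3x3 intrinsics, pixels), "R" (3x3) and "t" (3): a world point X has camera coordinates R X + t. Camera axes: x right, y down, z forward; pixel columns grow to the right and rows downward; lengths in m; the calibration is good to about 2 mm. A picture is of the moment at which its call begins: read the wrist's pose just before it. camera_params takes no time and is no camera call; for the wrist camera it gives the pose at the moment of the call.
- hand_in(): hands the job in; it is judged then, once.
The state is a dict: "clock": time; "joint_pos": joint angles; "joint_velocities": joint speeds; "tau": joint torques, N m; "position": TCP position; "ee_rot": TCP orientation; "ft_force": force on the tool from outside, world axes, zero at the start; "torque": the same for the moment, N m; "grip_width": opening from 0.0 (shut) to 1.0 (fully open); "grasp_force": force on a finger pad.
Only numpy, scipy, OpenCV 4.12 (cv2) and the standard library are available. Lean on these libraries where they do the work, as an engineer would, in place of code of your own. Each camera call takes 0.05 s, during which the arm holds its last target. There are 200 camera calls.

## Task

Fit the orange-gripped lever onto the upright shaft of the bed clamp: turn it so that the slot in its hole matches the orange key on the shaft, slide it down until it sits fully home, flat on the post, and let go. Leave the black-gripped lever and the brass nut where they lie.

Things in the scene. Friction and masses are not known exactly. Their poses are not given: they have to be found in the camera images.
- lever: Lever to fit, loose, flat on the white bed, 0.2-0.4 kg, 22 mm thick. Origin: on the hole's axis, at the underside; x along the arm, z up. Steel hub x -24 to 36 mm, 44 wide; aluminium arm x 36 to 95, 14 wide, 4 to 22 mm above the underside (grip here from above, at x 65); orange grip x 95 to 153, 24 wide. Hole right through the hub: 22 mm square plus a slot 16 wide towards the arm, to x 25.
- clamp: Bed clamp, fixed; foot 110 mm across, aluminium post 68 across, its flat top (seat) 45 mm up. Axial shaft 16 across to 67 mm up, tapering to 6 across at the tip, 85 up. Orange key, 6 wide, out to 20 mm from the axis, 45 to 65 up; orange line on the foot below it. Origin: axis, bed level; x along the key, z up. Fitted, the lever's is 45 mm above this one, arm along this x; play 3 mm, 10 degrees.
- plain_lever: The wrong lever, loose on the bed: same shape, size and frame as the orange one, but with a black grip and a small 12 mm square hole without a slot. It does not fit; leave it.
- nut: A loose brass collet nut, 32 mm across, 30 mm high. Origin at the centre of its underside. Leave it.
Mind the look-alikes: they are no part of the job. There is more than one size of the clamp; the job needs the smaller.

How it is judged:
By the outcome, as a careful person would: the job done as asked, in the order asked, and still so for the second after the job is handed in, with the robot touching nothing.
It also fails if it takes over 38 s, if anything falls off the work surface, if the arm or the gripper's body presses on something with over 40 N, if the wrist force passes 120 N, or if a joint passes its speed limit or range.

## Working session

There is one attempt and no reset: what is moved stays moved. The work goes in short steps, Python scripts to look and compute and a tool call to move; the robot and the scene stay as the last step left them, time stands still between calls to the robot, and variables do not carry over. Pictures are saved under pics/ and viewed, at most 10 in all, crops included, and the job is handed in when it is done.

Besides the shell and the picture viewer there is one more tool, called after "Call:" by a JSON object that holds its "name" and its "arguments", one argument or row to a line. carry_out: Moves the arm, as the interface text tells. Its arguments: {"type":"object","properties":{"commands":{"type":"array"},"hand":{"type":"number"},"force":{"type":"number"}},"required":["commands"]}

```bash
mkdir -p pics
python3 - <<'E'
from workcell import *
import cv2,numpy as np
o=get_obs();print(o)
a=[camera(n)[:,:,::-1] for n in("top","side")]
cv2.imwrite("pics/a.png",a[0]);cv2.imwrite("pics/b.png",a[1])
for n in("top","side","wrist"):print(n,camera_params(n))
E
```

```text
{'clock': 0.0, 'joint_pos': array([-1.24856279,  0.3328641 , -0.06470705,  1.4609241 ,  0.02159882,
        1.34989542, -0.08854341]), 'joint_velocities': array([-1.43094149e-03, -1.35241591e-05, -4.55712217e-04,  3.05651841e-04,
       -2.25526840e-03, -5.31300460e-04,  4.00799842e-04]), 'tau': array([-2.00890140e-04, -6.25442433e+01,  4.88836784e-02, -3.91604125e+01,
        1.61412108e-02,  1.01354532e-02, -1.05597557e-06]), 'position': array([0.21115132, 0.5878622 , 0.23052902]), 'ee_rot': array([ 1.71571812e-01,  9.85171369e-01, -6.91961711e-04, -8.96167987e-05]), 'ft_force': array([ 0.48857279,  0.2974748 , -0.2075095 ]), 'torque': array([-0.02383256, -0.01378469,  0.02925568]), 'grasp_force': 0.0, 'grip_width': 1.000479358696677}
top {'mtx': array([[435.67301537,   0.        , 280.28975515],
       [  0.        , 435.67301537, 215.24566315],
       [  0.        ,   0.        ,   1.        ]]), 'R': array([[-0.01517965, -0.99962754,  0.02267931],
       [-0.98797167,  0.01150406, -0.15420646],
       [ 0.15388812, -0.02474731, -0.98777832]]), 't': array([0.04502496, 0.56033726, 0.80712423])}
side {'mtx': array([[379.76012314,   0.        , 273.10565839],
       [  0.        , 379.76012314, 209.8060476 ],
       [  0.        ,   0.        ,   1.        ]]), 'R': array([[ 0.94822738, -0.31732277, -0.01308027],
       [-0.18214811, -0.50963494, -0.84088899],
       [ 0.26016706,  0.79973651, -0.54104955]]), 't': array([-0.52211532,  0.15033194,  0.64892873])}
wrist {'mtx': array([[310.85318702,   0.        , 278.97919699],
       [  0.        , 310.85318702, 203.57939371],
       [  0.        ,   0.        ,   1.        ]]), 'R': array([[ 0.33658505,  0.94165213, -0.00133248],
       [ 0.90752736, -0.32400931,  0.26723035],
       [ 0.25120629, -0.091155  , -0.96363176]]), 't': array([-0.62413325, -0.03657796,  0.37890205])}
```

View pics/a.png

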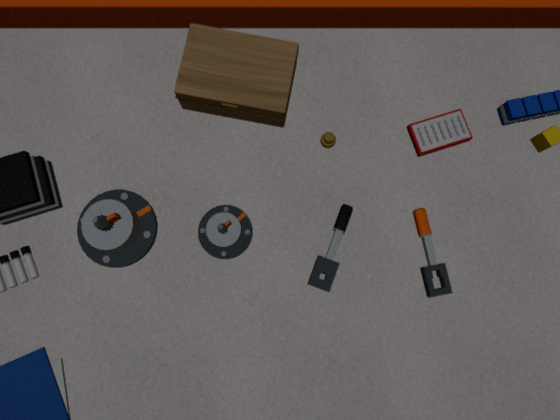

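View pics/b.png

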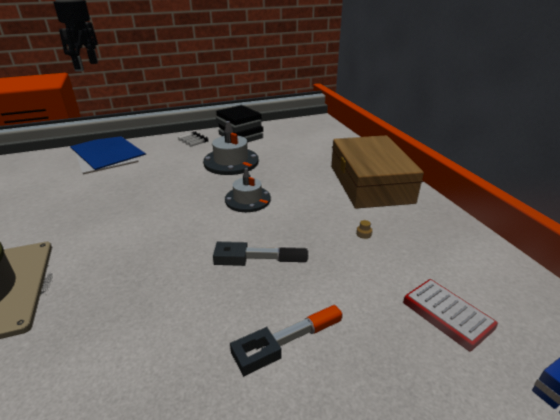

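The top view shows the orange lever (grip about (422,222), hub (436,280)), the small clamp (225,231) with its foot line at (241,217), the black lever (330,250) and the nut (328,140). In the side view the orange lever is at (255,350)–(325,319) and the small clamp at (248,195). Next I measure.

```bash
cat > h.py <<'E'
import numpy as np,cv2
from workcell import *
def ray(P,uv):
    d=P["R"].T@np.linalg.solve(P["mtx"],[uv[0],uv[1],1.]);return -P["R"].T@P["t"],d
def plane(P,uv,z):
    c,d=ray(P,uv);return c+d*(z-c[2])/d[2]
def two(P,u,Q,v):
    a,d=ray(P,u);b,e=ray(Q,v);s=np.linalg.lstsq(np.c_[d,-e],b-a,rcond=None)[0]
    p,q=a+d*s[0],b+e*s[1];return (p+q)/2,np.linalg.norm(p-q)
def blobs(img,mask,box,amin=15):
    x0,y0,x1,y1=box;m=np.zeros_like(mask);m[y0:y1,x0:x1]=mask[y0:y1,x0:x1]
    cs=cv2.findContours(m,cv2.RETR_EXTERNAL,cv2.CHAIN_APPROX_NONE)[0]
    n,l,s,c=cv2.connectedComponentsWithStats(m)
    return [(c[i].round(1),int(s[i,4]),s[i,:4].tolist()) for i in range(1,n) if s[i,4]>=amin]
def orange(img):
    h=cv2.cvtColor(img,cv2.COLOR_RGB2HSV);return cv2.inRange(h,(2,190,90),(16,255,255))
def dark(img,t=70):return cv2.inRange(cv2.cvtColor(img,cv2.COLOR_RGB2GRAY),0,t)
E
python3 - <<'E'
from h import *
T=camera_params("top");S=camera_params("side")
t=cv2.imread("pics/a.png")[:,:,::-1].copy();s=cv2.imread("pics/b.png")[:,:,::-1].copy()
tb=blobs(t,orange(t),(180,180,470,310));sb=blobs(s,orange(s),(215,160,350,380))
print("top",tb);print("side",sb)
print("dark top",blobs(t,dark(t),(190,190,470,310),60));print("dark side",blobs(s,dark(s),(215,170,350,380),60))
gt=max(tb,key=lambda b:b[1])[0];gs=max(sb,key=lambda b:b[1])[0]
print("grip",two(T,gt,S,gs))
print(plane(T,gt,.015))
E
```

```text
top [(array([422.1, 220.9]), 264, [415, 208, 15, 27]), (array([241.3, 216.1]), 32, [238, 213, 8, 8])]
side [(array([246.6, 163.5]), 22, [243, 162, 9, 4]), (array([263.3, 200.6]), 18, [260, 199, 8, 4]), (array([325. , 315.7]), 381, [308, 306, 34, 22])]
dark top [(array([225.9, 233.8]), 1291, [198, 205, 55, 54]), (array([342.9, 217.8]), 342, [333, 204, 20, 30]), (array([431.1, 262.4]), 1044, [413, 208, 39, 90]), (array([223.8, 227.3]), 102, [218, 221, 14, 13]), (array([323. , 273.1]), 695, [308, 255, 31, 37])]
dark side [(array([237.8, 175.1]), 255, [215, 170, 40, 16]), (array([343.9, 179.4]), 248, [334, 170, 16, 29]), (array([247.2, 200.1]), 813, [225, 187, 45, 25]), (array([253.9, 254. ]), 1248, [215, 242, 93, 24]), (array([267.9, 345.9]), 1913, [230, 313, 112, 63])]
grip (array([ 0.55057775, -0.24987164,  0.01750961]), np.float64(0.0012863644482502133))
[ 0.55029848 -0.25055803  0.015     ]
```

Run:
```python
from h import *
from scipy.spatial.transform import Rotation as Ro
T=camera_params("top")
hub=plane(T,(436,279),.022);g=plane(T,(422.1,220.9),.018)
d=g-hub;print("hub",hub,"grip",g,"len",np.hypot(*d[:2]),"(118 exp) yaw",np.degrees(np.arctan2(d[1],d[0])))
c=plane(T,(225,231.5),.008);k=plane(T,(241.3,216.1),.01);print("clamp",c,k,np.hypot(*(k-c)[:2]),"yaw",np.degrees(np.arctan2(*(k-c)[[1,0]])))
print("foot diam",np.linalg.norm(plane(T,(198,231.5),.008)-plane(T,(253,231.5),.008)))
o=get_obs();R=Ro.from_quat(o["ee_rot"]).as_matrix();print(R.round(3))
W=camera_params("wrist");print("cam offset in tool",R.T@(-W["R"].T@W["t"]-o["position"]),"view dir in tool",R.T@W["R"][2], (R.T@W["R"].T).round(2))
u=d/np.linalg.norm(d);gp=hub+u*.059;gp[2]=0;print("grasp xy",gp, "shift tool",R.T@(np.array([gp[0],gp[1],.2])-o["position"])/.04)
```

```text
hub [ 0.43341249 -0.26806435  0.022     ] grip [ 0.54988279 -0.24948929  0.018     ] len 0.1179421992966827 (118 exp) yaw 9.061405918881055
clamp [0.53449216 0.1485466  0.008     ] [0.565195   0.11559127 0.01      ] 0.04504129518996336 yaw -47.02652252042676
foot diam 0.1105292259242805
[[-0.941  0.338 -0.   ]
 [ 0.338  0.941 -0.001]
 [-0.    -0.001 -1.   ]]
cam offset in tool [ 0.06691965 -0.00030054 -0.14346144] view dir in tool [-2.67169667e-01  3.11316204e-04  9.63649455e-01] [[ 0.   -0.96 -0.27]
 [ 1.    0.    0.  ]
 [ 0.   -0.27  0.96]]
grasp xy [ 0.4916427  -0.25877761  0.        ] shift tool [-13.75373859 -17.55051473   0.78809916]
```

Call:
{"name": "carry_out", "arguments": {
  "commands": [
    [[-0.75, -0.625, 0, 0, 0, 0], [-0.75, -0.625, 0, 0, 0, 0], [-0.75, -0.625, 0, 0, 0, 0], [-0.75, -0.625, 0, 0, 0, 0], [-0.75, -0.625, 0, 0, 0, 0], [-0.75, -0.625, 0, 0, 0, 0], [-0.75, -0.625, 0, 0, 0, 0], [-0.75, -0.625, 0, 0, 0, 0], [-0.75, -0.625, 0, 0, 0, 0], [-0.75, -0.625, 0, 0, 0, 0], [-0.75, -0.625, 0, 0, 0, 0], [-0.75, -0.625, 0, 0, 0, 0], [-0.75, -0.625, 0, 0, 0, 0], [0, 0, 0, 0, 0, 0]]
  ],
  "hand": -1
}}

```text
clock: 1.27
position: [0.4715, 0.1428, 0.2314]
ee_rot: [0.176, 0.984, -0.001, 0.001]
ft_force: [1.0, 0.2, -0.5]
grip_width: 0.999
grasp_force: 0.0
```

Call:
{"name": "carry_out", "arguments": {
  "commands": [
    [[-0.306, -0.725, 0.1, 0, 0, 0], [-0.306, -0.725, 0.1, 0, 0, 0], [-0.306, -0.725, 0.1, 0, 0, 0], [-0.306, -0.725, 0.1, 0, 0, 0], [-0.306, -0.725, 0.1, 0, 0, 0], [-0.306, -0.725, 0.1, 0, 0, 0], [-0.306, -0.725, 0.1, 0, 0, 0], [-0.306, -0.725, 0.1, 0, 0, 0], [-0.306, -0.725, 0.1, 0, 0, 0], [-0.306, -0.725, 0.1, 0, 0, 0], [-0.306, -0.725, 0.1, 0, 0, 0], [-0.306, -0.725, 0.1, 0, 0, 0], [-0.306, -0.725, 0.1, 0, 0, 0], [0, 0, 0, 0, 0, -0.96], [0, 0, 0, 0, 0, -0.96], [0, 0, 0, 0, 0, -0.96], [0, 0, 0, 0, 0, -0.96], [0, 0, 0, 0, 0, -0.96], [0, 0, 0, 0, 0, 0], [0, 0, 0, 0, 0, 0]]
  ]
}}

```text
clock: 2.93
position: [0.4906, -0.258, 0.1791]
ee_rot: [-0.077, 0.997, 0.0, -0.0]
ft_force: [0.6, -0.2, -0.2]
grip_width: 1.001
grasp_force: 0.0
```

Run:
```python
from h import *
from scipy.spatial.transform import Rotation as Ro
o=get_obs();R=Ro.from_quat(o["ee_rot"]).as_matrix();print(o["clock"],o["joint_pos"].round(2),o["position"],R.round(3))
W=camera_params("wrist");i=camera("wrist");cv2.imwrite("pics/c.png",i[:,:,::-1])
np.savez("c.npz",i=i,p=o["position"],R=R,**{"W"+k:v for k,v in W.items()})
print(blobs(i,orange(i),(0,0,560,420),100))
```

```text
2.9333 [-0.15  0.24  0.64  1.75 -0.15  1.2   2.26] [ 0.49064151 -0.25795845  0.1790704 ] [[-0.988 -0.154 -0.   ]
 [-0.154  0.988  0.   ]
 [ 0.     0.    -1.   ]]
[(array([277.9, 243.3]), 962, [267, 220, 22, 48])]
```

View pics/c.png

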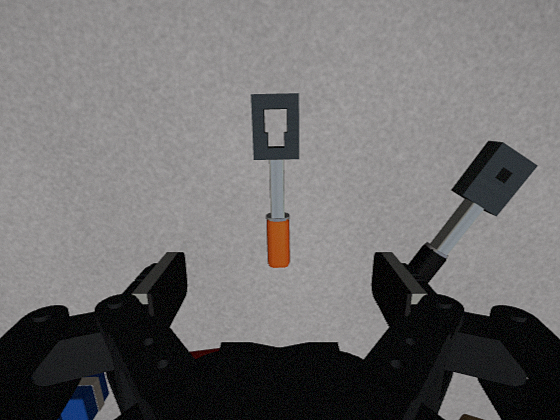

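The close view shows the orange lever hub centred about (275,127), its arm (278,188) and its grip (278,243), between the open fingers. The black lever is well to the right.

```bash
cat > lev.py <<'E'
from h import *
def lever(i,P,box,z):
    g=dark(i,75);m=np.zeros_like(g);x0,y0,x1,y1=box;m[y0:y1,x0:x1]=g[y0:y1,x0:x1]
    c=max(cv2.findContours(m,cv2.RETR_EXTERNAL,cv2.CHAIN_APPROX_NONE)[0],key=cv2.contourArea)
    q=cv2.boxPoints(cv2.minAreaRect(c));return np.array([plane(P,p,z) for p in q]),q
E
python3 - <<'E'
from lev import *
d=np.load("c.npz");P={k:d["W"+k] for k in("mtx","R","t")}
Q,q=lever(d["i"],P,(235,80,315,165),.022);print(q,Q)
h=Q.mean(0);print("sides",np.linalg.norm(Q[0]-Q[1]),np.linalg.norm(Q[1]-Q[2]))
e=[Q[1]-Q[0],Q[2]-Q[1]];e=max(e,key=np.linalg.norm);e=e*np.sign(e[0]);print("edge yaw",np.degrees(np.arctan2(e[1],e[0])))
g=plane(P,(277.9,243.3),.021);v=g-h;print(h,g,np.hypot(*v[:2]),"yaw",np.degrees(np.arctan2(v[1],v[0])))
u=v/np.hypot(*v[:2]);gp=h+u*.059;print("grasp",gp,"shift/40mm",d["R"].T@(gp-d["p"])/.04)
E
```

```text
[[250.84203  94.04904]
 [297.65872  92.98503]
 [299.1471  158.47394]
 [252.33041 159.53795]] [[ 0.40795807 -0.29749276  0.022     ]
 [ 0.40039635 -0.25537821  0.022     ]
 [ 0.45895991 -0.24373508  0.022     ]
 [ 0.4669988  -0.28820252  0.022     ]]
sides 0.042788018410410106 0.05970973712922647
edge yaw 11.244465285621734
[ 0.43357828 -0.27120214  0.022     ] [ 0.5495055  -0.25030835  0.021     ] 0.11779503438059245 yaw 10.216846966765011
grasp [ 0.49164275 -0.26073707  0.02149913] shift/40mm [-0.01508057 -0.07376295  3.93925424]
```

Call:
{"name": "carry_out", "arguments": {
  "commands": [
    [[-0.015, -0.07, 0.6, 0, 0, -0.2], [0, 0, 0.8, 0, 0, 0], [0, 0, 0.8, 0, 0, 0], [0, 0, 0.8, 0, 0, 0], [0, 0, 0.7, 0, 0, 0], [0, 0, 0.4, 0, 0, 0], [0, 0, 0.25, 0, 0, 0], [0, 0, 0, 0, 0, 0], [0, 0, 0, 0, 0, 0]]
  ],
  "hand": -1
}}

```text
clock: 3.73
position: [0.492, -0.2609, 0.0057]
ee_rot: [-0.089, 0.996, -0.0, 0.0]
ft_force: [0.7, -0.3, 1.1]
grip_width: 1.0
grasp_force: 0.0
```

Call:
{"name": "carry_out", "arguments": {
  "commands": [
    [[0, 0, 0, 0, 0, 0], [0, 0, 0, 0, 0, 0], [0, 0, 0, 0, 0, 0], [0, 0, 0, 0, 0, 0], [0, 0, 0, 0, 0, 0], [0, 0, 0, 0, 0, 0], [0, 0, 0, 0, 0, 0], [0, 0, 0, 0, 0, 0], [0, 0, 0, 0, 0, 0], [0, 0, 0, 0, 0, 0], [0, 0, 0, 0, 0, 0], [0, 0, 0, 0, 0, 0]]
  ],
  "hand": 1,
  "force": 90
}}

```text
clock: 4.73
position: [0.492, -0.2607, 0.0059]
ee_rot: [-0.089, 0.996, 0.0, 0.0]
ft_force: [-1.4, 1.8, 7.5]
grip_width: 0.138
grasp_force: 88.8
```

Call:
{"name": "carry_out", "arguments": {
  "commands": [
    [[0, 0, -0.2, 0, 0, 0], [0, 0, -0.5, 0, 0, 0], [0, 0, -0.8, 0, 0, 0], [0, 0, -0.8, 0, 0, 0], [0, 0, -0.8, 0, 0, 0], [0, 0, -0.75, 0, 0, 0], [0, 0, 0, 0, 0, 0.95], [0, 0, 0, 0, 0, 0.95], [0, 0, 0, 0, 0, 0.95], [0, 0, 0, 0, 0, 0.95], [0, 0, 0, 0, 0, 0.95], [0, 0, 0, 0, 0, 0.95], [0, 0, 0, 0, 0, 0.95], [0, 0, 0, 0, 0, 0.95], [0, 0, 0, 0, 0, 0.95], [0, 0, 0, 0, 0, 0.95], [0, 0, 0, 0, 0, 0]]
  ]
}}

```text
clock: 6.15
position: [0.4915, -0.2606, 0.1594]
ee_rot: [0.399, 0.917, -0.0, -0.0]
ft_force: [0.6, -0.4, -2.1]
grip_width: 0.137
grasp_force: 88.1
```

Call:
{"name": "carry_out", "arguments": {
  "commands": [
    [[0.587, 0.639, 0, 0, 0, 0], [0.587, 0.639, 0, 0, 0, 0], [0.587, 0.639, 0, 0, 0, 0], [0.587, 0.639, 0, 0, 0, 0], [0.587, 0.639, 0, 0, 0, 0], [0.587, 0.639, 0, 0, 0, 0], [0.587, 0.639, 0, 0, 0, 0], [0.587, 0.639, 0, 0, 0, 0], [0.587, 0.639, 0, 0, 0, 0], [0, 0, 0, 0, 0, 0], [0, 0, 0, 0, 0, 0], [0, 0, 0, 0, 0, 0]]
  ]
}}

```text
clock: 7.15
position: [0.5145, 0.0502, 0.1594]
ee_rot: [0.396, 0.918, -0.0, 0.0]
ft_force: [1.0, -0.6, -1.4]
grip_width: 0.138
grasp_force: 88.3
```

Run:
```python
from h import *
from scipy.spatial.transform import Rotation as Ro
o=get_obs();R=Ro.from_quat(o["ee_rot"]).as_matrix();print(o["clock"],o["joint_pos"].round(2),o["position"],R.round(3),o["grip_width"])
W=camera_params("wrist");i=camera("wrist");cv2.imwrite("pics/d.png",i[:,:,::-1])
np.savez("d.npz",i=i,p=o["position"],R=R,**{"W"+k:v for k,v in W.items()})
print(blobs(i,orange(i),(0,0,560,420),30))
```

```text
7.15 [-0.75  0.16  0.62  1.87 -0.1   1.15  0.66] [0.51445718 0.05018106 0.15935691] [[-0.687  0.727 -0.   ]
 [ 0.727  0.687 -0.001]
 [-0.    -0.    -1.   ]] 0.13778343754686312
[(array([551.5,  21. ]), 456, [540, 0, 20, 40]), (array([387.5, 150.1]), 109, [383, 142, 10, 16]), (array([365.4, 178.4]), 124, [361, 170, 10, 17]), (array([279.2, 339.8]), 435, [258, 330, 43, 17])]
```

View pics/d.png

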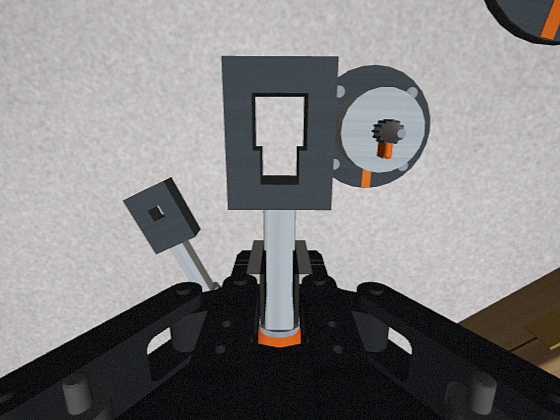

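The wrist view shows the lever held with its hub at (280,132). The clamp post top is at about (384,129), the shaft tip at (401,133), the key at (386,150) and the foot line at (365,178).

```bash
cat > m.py <<'E'
from lev import *
def meas(f,hbox,cbox,zt,line,tip):
    d=np.load(f);P={k:d["W"+k] for k in("mtx","R","t")};i=d["i"].copy()
    Q,q=lever(i,P,hbox,zt);h=Q.mean(0);print("sides",np.linalg.norm(Q[0]-Q[1]),np.linalg.norm(Q[1]-Q[2]),q.round(0).tolist())
    e=max([Q[1]-Q[0],Q[2]-Q[1]],key=np.linalg.norm);e=e*np.sign(e[0])/np.linalg.norm(e)
    hs=cv2.cvtColor(i,cv2.COLOR_RGB2HSV);x0,y0,x1,y1=cbox
    m=np.zeros(i.shape[:2],np.uint8);g=cv2.inRange(hs,(0,0,110),(180,60,255));m[y0:y1,x0:x1]=g[y0:y1,x0:x1]
    c=max(cv2.findContours(m,cv2.RETR_EXTERNAL,cv2.CHAIN_APPROX_NONE)[0],key=cv2.contourArea)
    w=np.array([plane(P,p[0],.045)[:2] for p in c],np.float32);(cx,cy),r=cv2.minEnclosingCircle(w);print("post",cx,cy,"r",r)
    l=plane(P,line,.01);t=plane(P,tip,.085);print("tip",t,"line",l,"dist",np.hypot(l[0]-cx,l[1]-cy),"key yaw",np.degrees(np.arctan2(l[1]-cy,l[0]-cx)))
    o=h-6e-3*e;print("hub",h,"lever origin",o,"yaw",np.degrees(np.arctan2(e[1],e[0])),"tool x yaw",np.degrees(np.arctan2(d["R"][1,0],d["R"][0,0])))
    print("org in tool",d["R"].T@(o-d["p"]))
    print("shift/40", d["R"].T@(np.array([cx-o[0],cy-o[1],0]))/.04)
E
python3 -c "
from m import *
meas('d.npz',(205,40,341,212),(342,80,430,177),.1755,(365.4,178.4),(401,133))"
```

```text
sides 0.04431334424422827 0.05999847768120985 [[222.0, 56.0], [340.0, 56.0], [340.0, 209.0], [222.0, 209.0]]
post 0.5380794405937195 0.15150544047355652 r 0.03737904876470566
tip [0.53618938 0.14870972 0.085     ] line [0.56715598 0.11477211 0.01      ] dist 0.04684850788470555 key yaw -51.636360400387325
hub [0.47444436 0.09374411 0.1755    ] lever origin [0.47009495 0.09787722 0.1755    ] yaw -43.53933489299625 tool x yaw 133.3727381348393
org in tool [ 0.06513058  0.00050061 -0.01616439]
shift/40 [-1.92633806e-01  2.15616881e+00 -9.20373349e-04]
```

Run:
```python
from h import *
d=np.load("d.npz");P={k:d["W"+k] for k in("mtx","R","t")}
R,p=d["R"],d["p"]
for n,uv in dict(tl=(222,56),tr=(338,56),br=(331,210),bl=(228,210),hole_tl=(253,94),hole_tr=(309,94),slot_bl=(262,185),slot_br=(299,185),armL=(264,235),armR=(295,235)).items():
    print(n,(R.T@(plane(P,uv,.1755)-p)*1000).round(1))
T=camera_params("top")
for c in[(.5355,.1488)]:print("clamp in tool mm",R.T@(np.array([*c,.1594])-p)*1000)
for q,z in(((365.4,178.4),.01),((401,133),.085)):print((R.T@(plane(P,q,z)-p)*1000).round(1))
i=d["i"][60:200,335:440];cv2.imwrite("pics/e.png",cv2.resize(i,None,fx=5,fy=4,interpolation=cv2.INTER_CUBIC)[:,:,::-1])
```

```text
tl [ 89.1 -21.4 -16.2]
tr [ 89.1  22.1 -16.2]
br [ 28.8  22.3 -16.2]
bl [ 28.7 -21.7 -16.1]
hole_tl [ 75.6 -10.1 -16.2]
hole_tr [ 75.6  11.6 -16.2]
slot_bl [ 39.6  -7.1 -16.2]
slot_br [ 39.7   8.4 -16.2]
armL [ 17.3  -6.5 -16.1]
armR [ 17.3   7.1 -16.2]
clamp in tool mm [57.23525268 83.02175978 -0.09943857]
[ 10.8  82.7 149.3]
[56.7 83.5 74.3]
```

View pics/e.png

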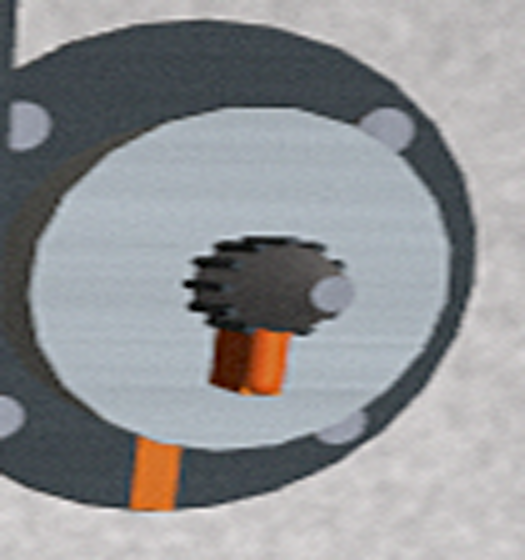

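The crop confirms the key and foot line run along the tool's x axis, and the two tip estimates agree to 1–2 mm. I move over the shaft, lower to just above the key and look.

Call:
{"name": "carry_out", "arguments": {
  "commands": [
    [[-0.095, 0.57, 0, 0, 0, 0], [-0.1, 0.7, 0, 0, 0, 0], [0, 0.5, 0, 0, 0, 0], [0, 0.3, 0, 0, 0, 0], [0, 0, 0, 0, 0, 0], [0, 0, 0.5, 0, 0, 0], [0, 0, 0.5, 0, 0, 0], [0, 0, 0.4, 0, 0, 0], [0, 0, 0.3, 0, 0, 0], [0, 0, 0.25, 0, 0, 0], [0, 0, 0, 0, 0, 0], [0, 0, 0, 0, 0, 0]]
  ]
}}

```text
clock: 8.2
position: [0.5802, 0.1013, 0.0815]
ee_rot: [0.397, 0.918, -0.0, -0.0]
ft_force: [0.2, -0.3, -2.2]
grip_width: 0.139
grasp_force: 88.4
```

Run:
```python
from h import *
from scipy.spatial.transform import Rotation as Ro
o=get_obs();R=Ro.from_quat(o["ee_rot"]).as_matrix();print(o["clock"],o["position"],R.round(3),o["ft_force"])
W=camera_params("wrist");i=camera("wrist");cv2.imwrite("pics/f.png",i[:,:,::-1])
np.savez("f.npz",i=i,p=o["position"],R=R,**{"W"+k:v for k,v in W.items()})
d=np.load("d.npz");P={k:d["W"+k] for k in("mtx","R","t")}
print("post ctr in d tool mm",d["R"].T@(plane(P,(383,129.5),.045)-d["p"])*1e3)
print(blobs(i,orange(i),(200,20,360,300),20))
```

```text
8.2 [0.58021653 0.10129923 0.08149008] [[-0.685  0.729 -0.   ]
 [ 0.729  0.685 -0.   ]
 [-0.    -0.    -1.   ]] [ 0.168808   -0.32465997 -2.21100828]
post ctr in d tool mm [ 57.59250495  84.01016891 114.30001329]
[(array([279.2, 149.8]), 248, [274, 138, 11, 24])]
```

View pics/f.png

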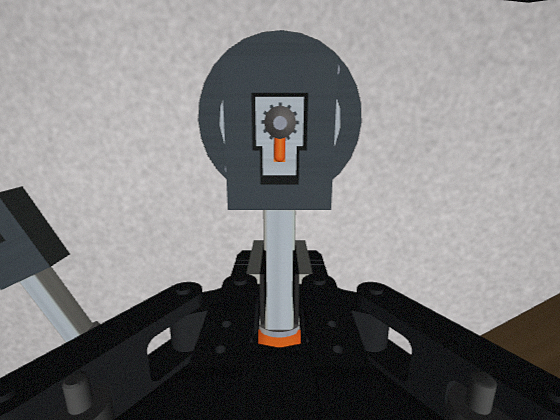

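The shaft tip, about (280,123), stands within the square part of the hole, with the key at (279,150) in the slot. I'll get the remaining offset.

Run:
```python
from h import *
d=np.load("f.npz");P={k:d["W"+k] for k in("mtx","R","t")}
f=lambda uv,z:print(uv,(d["R"].T@(plane(P,uv,z)-d["p"])*1e3).round(1))
f((280,123),.085);f((279.2,149.8),.065);f((279.2,161.5),.065)
for uv in((253,94),(308,94),(262,185),(299,185)):f(uv,.0975)
```

```text
(280, 123) [64.5  0.4 -3.5]
(279.2, 149.8) [50.9  0.1 16.5]
(279.2, 161.5) [45.   0.1 16.5]
(253, 94) [ 75.6 -10.1 -16. ]
(308, 94) [ 75.6  11.2 -16. ]
(262, 185) [ 39.6  -7.1 -16. ]
(299, 185) [ 39.6   8.4 -16. ]
```

Call:
{"name": "carry_out", "arguments": {
  "commands": [
    [[0, 0, 0.2, 0, 0, 0], [0, 0, 0.2, 0, 0, 0], [0, 0, 0.15, 0, 0, 0], [0, 0, 0.1, 0, 0, 0], [0, 0, 0.05, 0, 0, 0], [0, 0, 0, 0, 0, 0], [0, 0, 0, 0, 0, 0]]
  ]
}}

```text
clock: 8.83
position: [0.5803, 0.1018, 0.0533]
ee_rot: [0.397, 0.918, -0.0, -0.0]
ft_force: [-0.4, 0.7, -2.0]
grip_width: 0.137
grasp_force: 88.5
```

Call:
{"name": "carry_out", "arguments": {
  "commands": [
    [[0, 0, 0.03, 0, 0, 0], [0, 0, 0.02, 0, 0, 0], [0, 0, 0.01, 0, 0, 0], [0, 0, 0, 0, 0, 0], [0, 0, 0, 0, 0, 0]]
  ]
}}

```text
clock: 9.25
position: [0.5803, 0.1019, 0.051]
ee_rot: [0.397, 0.918, 0.0, 0.0]
ft_force: [1.2, 0.4, -1.3]
grip_width: 0.136
grasp_force: 88.6
```

Call:
{"name": "carry_out", "arguments": {
  "commands": [
    [[0, 0, 0.02, 0, 0, 0], [0, 0, 0.02, 0, 0, 0], [0, 0, 0, 0, 0, 0], [0, 0, 0, 0, 0, 0]]
  ]
}}

```text
clock: 9.58
position: [0.5806, 0.1019, 0.0504]
ee_rot: [0.397, 0.918, 0.0, 0.0]
ft_force: [-5.3, -0.9, 9.8]
grip_width: 0.141
grasp_force: 90.4
```

Contact came at the expected seat height, so I release and retreat.

Call:
{"name": "carry_out", "arguments": {
  "commands": [
    [[0, 0, 0, 0, 0, 0], [0, 0, 0, 0, 0, 0], [0, 0, 0, 0, 0, 0], [0, 0, 0, 0, 0, 0], [0, 0, 0, 0, 0, 0], [0, 0, 0, 0, 0, 0], [0, 0, 0, 0, 0, 0], [0, 0, 0, 0, 0, 0], [0, 0, -0.3, 0, 0, 0], [0, 0, -0.6, 0, 0, 0], [0, 0, -0.7, 0, 0, 0], [0, 0, -0.7, 0, 0, 0], [0, 0, -0.7, 0, 0, 0], [0, 0, 0, 0, 0, 0], [0, 0, 0, 0, 0, 0]]
  ],
  "hand": -1
}}

```text
clock: 10.83
position: [0.5813, 0.102, 0.1718]
ee_rot: [0.397, 0.918, 0.001, 0.001]
ft_force: [-0.0, 0.3, -0.6]
grip_width: 0.996
grasp_force: 0.0
```

Run:
```python
from h import *
from scipy.spatial.transform import Rotation as Ro
o=get_obs();R=Ro.from_quat(o["ee_rot"]).as_matrix();p=o["position"];print(o["clock"],p,o["grip_width"])
P=camera_params("wrist");i=camera("wrist");s=camera("side")
np.savez("g.npz",i=i,p=p,R=R,**{"W"+k:v for k,v in P.items()})
c=cv2.resize(s[130:230,190:310],None,fx=3.3,fy=4.2)
cv2.imwrite("pics/g.png",np.hstack([c,i[:, 90:470]])[:,:,::-1])
```

```text
10.8333 [0.58129457 0.1019826  0.17179739] 0.9957095593922209
```

View pics/g.png

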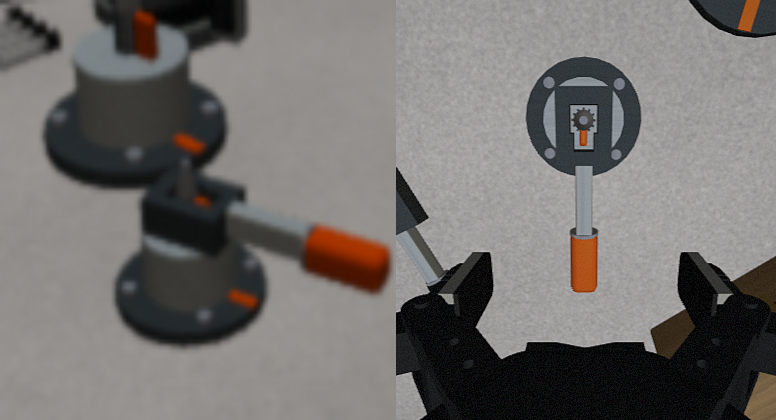

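The side crop shows the hub flat on the small post with its arm along the foot line. The wrist view shows the shaft through the square, the key in the slot and the gripper clear.

```bash
python3 -c "
from workcell import *
print(hand_in())"
```

```text
the job is handed in; nothing more can be done
None
```

The orange-gripped lever is on the small clamp, its slot matched to the key and seated at the expected height, and it is released. I handed the job in at about 11 s, and the hand-in gave no verdict; the black-gripped lever and the nut were not touched.

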